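# Hold the hidden bolt head behind the bracket

### The job

The spanner on the front of the blue bracket sags onto its pin because the bolt turns with it. Lift away the sanding stick that lies across the gap behind the bracket and lay it down flat on the white mixing board, without dropping it; then reach down into the gap, grip the hidden square bolt head, turn it until the spanner stands level, and finish while still gripping the head and holding it there so that it cannot turn back. Do not touch the spanner itself, and leave the busts and the ring cone where they are.

Things in the scene. Friction and masses are not known exactly. Their poses are not given: they have to be found in the camera images.
- bracket: Fixed fixture, yaw up to 0.45. On a base 132 (x) by 104 (y) by 8 mm stand two plates 7 mm thick, 70 mm wide (y), tops 94 mm above the bench: blue bracket in front (x -34 to -27 mm), grey backing plate (x 27 to 34 mm). The 54 mm gap between is open above and at both y sides. Origin: centre of underside, on the bench; x away from the robot, y left, z up. Bolt axis: along x, y = 0, 70 mm up.
- bolt_head (a point): Hidden square steel bolt head in mid-gap, 22 x 22 mm across flats, 18 mm long along the bolt. Origin: its centre, 70 mm above the bench, 24 mm below the plate tops. x along the bolt as the bracket's x; y, z square to the flats, turning with the bolt. While the spanner rests on its pin, two flats are upright, facing bracket +y and -y. A 19 mm brass collar joins head and blue bracket.
- bolt (a joint): Turn of bolt, nut and spanner together about the bolt axis (rad). 0: the spanner rests on its pin, 0.35 below level (the start; it falls back there when let go). Grows as the handle rises, right-handed about the bracket's x axis; 0.35: spanner level; limit 0.8. The spanner's weight drags it back with about 0.06 to 0.16 N m; otherwise it turns freely.
- spanner_end (a point): Centre of the round eye at the free (left, +y) end of the spanner's handle, 137 mm from the bolt axis, 42 mm in front of the bolt head's centre (towards the robot). The aluminium spanner sits on the nut before the blue bracket; it is 9 mm thick along x, handle 16 mm broad.
- sanding_stick: Loose wooden sanding stick with red-brown paper, 160 mm long, 20 mm wide, 8 mm thick, 14 to 28 g. It bridges the gap, lying on the tops of both plates (94 mm above the bench). Origin: centre of its underside; y along its length, x across its width, z up.
- mixing_board: White flat board fixed on the bench, 199 (x) by 275 (y) by 5 mm. Origin: centre of its underside; x, y along its sides.
- bust_a: Bystander: cream-coloured cast bust, 99 by 140 mm, 203 mm high, behind the fixture. Origin: centre of its underside.
- bust_b: Bystander: cream-coloured cast bust, 106 by 134 mm, 207 mm high, right of the fixture and behind the board. Origin: centre of its underside.
- cone: Bystander: small cream ring cone, 42 mm in diameter, 60 mm high, left in front of the fixture. Origin: centre of its underside.
There are look-alikes about, which are no part of the job. Leave any orange look-alike of the sanding_stick alone.

How it is judged:
By the outcome, as a careful person would: the job done as asked, in the order asked, and still so for the second after the job is handed in, while the arm keeps its last pose, push and grip.
It also fails if it takes over 53 s, if anything falls off the work surface, if the arm or the gripper's body presses on something with over 40 N, if the wrist force passes 120 N, or if a joint passes its speed limit or range.

### The arm

A 7-joint arm with a two-finger parallel gripper is mounted at the origin on a cart in front of the work surface, level with it; the furniture and walls round the work are solid. World frame = base frame: x ahead of the robot, y to its left, z up, the work surface at z = 0. Lengths are in m, angles in rad, forces in N, time in s.
With the tool pointing down it reaches from about 0.425 to 0.825 m from the base axis. Payload 3.6 kg.
Tool frame: the origin (TCP) lies midway between the tips of the shut fingers; the grasp point (between the pads) lies 19 mm behind it; z points along the fingers, y is the line along which they close (so a half turn about z gives the same grasp; the last joint's range is limited). The gripper opens to 93 mm and grips with 3 to 60 N. Pads are 15 mm wide; open, the fingers measure 128 mm over their backs; the gripper's body (75 mm by 188 mm) begins 65 mm behind the grasp point.
Start: joints at [-1.28, 0.615, -0.013, 1.423, 0.008, 1.103, -0.04], TCP at [0.203, 0.617, 0.188] pointing down, gripper open.
Joint ranges: [-3.12, 3.12], [-0.3, 2.06], [-1.34, 1.32], [0.26, 2.42], [-1.36, 4.5], [0.01, 1.98], [-2.84, 2.84]. Speed limits (rad/s): [2.79, 2.79, 3.14, 3.14, 3.14, 3.14, 3.14].

### API

Orientations are given as [roll, pitch, yaw] about the fixed x, y, z axes, in that order (R = Rz(yaw) Ry(pitch) Rx(roll)).
In Python, from rig import * gives the robot as it stands.
- The arm moves only by the tool play_rows, never from a script. Its argument "plan" is a list of rows, each a list of 7 numbers: the turn, a rotation vector about the tool's x, y, z in rad, then the shift along the tool's x, y, z in mm, then the finger opening in mm, from 0 to 93. In form: [[rx, ry, rz, dx, dy, dz, gripper], ...]. A call has 1 to 8 rows; each row shifts and turns the commanded pose from where the row before left it, along the tool's axes as they then stand; what a row does not reach is not made up. A row lasts 1/8 s, in which the tool goes at most 62.5 mm and 10.7 degrees, less where a joint would pass 70% of its speed; a pose out of reach is approached as far as the arm can. A call is refused whole if a number of a shift passes 62.5 or a number of a turn 0.188, either way. A call with a gripper value outside its range is refused whole. The fingers move at their own pace and stop on an object; "force" is the grip in N (left out, the last holds). Time passes only in rows, so rows that do not move let the fingers close. It gives the time, the measured TCP pose, the force, the opening and the grip force at its end, in the units of the state.
- sense(): the state, without advancing time (a new reading comes with each control period).
- grab_frame(name): name is "scene" or "top"; returns the picture (420x560x3 uint8, red, green, blue); there is no depth.
- calibration(name): a dict with "mtx" (3x3 intrinsics, pixels), "k1" (the pictures are not rectified: a ray, as slopes to the right and down, at radius r is drawn at 1 + k1 r^2 times it, then the intrinsics apply), "world_to_cam" (4x4, takes a point from world to camera coordinates). Camera axes: x right, y up, looking along -z (the intrinsics and any distortion apply to the point x, -y, -z); pixel columns grow to the right and rows downward; lengths in m; the calibration is good to about 2 mm. A picture is of the moment at which its call begins. calibration takes no time and is no camera call.
- job_done(): hands the job in; it is judged then, once.
The state is a dict: "time_s": time; "q": joint angles; "joint_velocities": joint speeds; "joint_torque": joint torques, N m; "tool_pos": TCP position; "ee_rot": TCP orientation; "contact_force": force on the tool from outside, world axes, zero at the start; "torque": the same for the moment, N m; "width": finger opening in m; "grip_force": force on a finger pad.
Only numpy, scipy, OpenCV 4.12 (cv2) and the standard library are available. Lean on these libraries where they do the work, as an engineer would, in place of code of your own. Each camera call takes 0.05 s, during which the arm holds its last target. There are 200 camera calls.

## Working session

There is one attempt and no reset: what is moved stays moved. The work goes in short steps, Python scripts to look and compute and a tool call to move; the robot and the scene stay as the last step left them, time stands still between calls to the robot, and variables do not carry over. Pictures are saved under pics/ and viewed, at most 10 in all, crops included, and the job is handed in when it is done.

Besides the shell and the picture viewer there is one more tool, called after "Call:" as name(argument=value, ...) on one line, values as JSON. play_rows: Moves the arm, as the interface text tells. Its arguments: {"type":"object","properties":{"plan":{"type":"array"},"force":{"type":"number"}},"required":["plan"]}

```bash
mkdir -p pics; ls; cat > h.py <<'E'
from rig import *
import numpy as np, cv2
def cam(n):
    c=calibration(n); return np.array(c["mtx"]),c["k1"],np.array(c["world_to_cam"])
def proj(n,P):
    K,k,T=cam(n); p=(T@np.r_[P,1])[:3]; s=np.array([p[0],-p[1]])/-p[2]; s=s*(1+k*(s@s)); return (K@np.r_[s,1])[:2]
def ray(n,uv):
    K,k,T=cam(n); d=np.linalg.solve(K,np.r_[uv,1])[:2]; s=d.copy()
    for _ in range(30): s=d/(1+k*(s@s))
    R=T[:3,:3]; o=-R.T@T[:3,3]; v=R.T@np.array([s[0],-s[1],-1]); return o,v/np.linalg.norm(v)
def tri(a,b):
    (o1,v1),(o2,v2)=ray("scene",a),ray("top",b)
    t=np.linalg.lstsq(np.c_[v1,-v2],o2-o1,rcond=None)[0]
    p,q=o1+t[0]*v1,o2+t[1]*v2; return (p+q)/2,np.linalg.norm(p-q)
def atz(n,uv,z):
    o,v=ray(n,uv); return o+v*(z-o[2])/v[2]
def snap(n,f,crop=None,s=1):
    im=grab_frame(n)[:,:,::-1]; cv2.imwrite(f"pics/{f}_full.png",im)
    if crop: x0,y0,x1,y1=crop; im=im[y0:y1,x0:x1]
    cv2.imwrite(f"pics/{f}.png",cv2.resize(im,None,fx=s,fy=s,interpolation=cv2.INTER_CUBIC))
E
python3 - <<'E'
from h import *
snap("scene","s0");snap("top","t0")
print(sense())
for n in("scene","top"): print(cam(n))
E
```

```text
pics
{'time_s': 0.1, 'q': array([-1.27952991,  0.6158162 , -0.01262932,  1.42469516,  0.00806921,
        1.10340497, -0.04037802]), 'joint_velocities': array([-0.00170506, -0.00301342,  0.00034344, -0.00298505,  0.00049719,
       -0.00034962, -0.00026338]), 'joint_torque': array([ 9.88278116e-04, -4.60042512e+01,  2.09928984e-01, -1.66244388e+01,
       -6.11972599e-02,  1.69730501e-02,  9.63920706e-05]), 'tool_pos': array([0.20282371, 0.6167395 , 0.18691555]), 'ee_rot': array([-3.13931793e+00, -7.60757547e-06,  2.82390993e+00]), 'contact_force': array([0.57925236, 0.715295  , 0.14369546]), 'torque': array([0.02269812, 0.03095588, 0.02271197]), 'grip_force': 0.0, 'width': 0.09297464377571026}
(array([[465.16345113,   0.        , 284.14352613],
       [  0.        , 465.16345113, 208.50380782],
       [  0.        ,   0.        ,   1.        ]]), -0.0422524294556846, array([[ 0.86675703, -0.49815802,  0.02389214, -0.51046975],
       [ 0.28982957,  0.54211027,  0.78874285, -0.21980948],
       [-0.40587075, -0.67672376,  0.61425881, -1.08575818],
       [ 0.        ,  0.        ,  0.        ,  1.        ]]))
(array([[505.85159449,   0.        , 274.01950314],
       [  0.        , 505.85159449, 206.61820456],
       [  0.        ,   0.        ,   1.        ]]), -0.011080869707731549, array([[-0.00450495, -0.99998589,  0.00281484, -0.01121249],
       [ 0.99421993, -0.00417699,  0.10728137, -0.59148647],
       [-0.1072681 ,  0.00328186,  0.99422472, -1.2817835 ],
       [ 0.        ,  0.        ,  0.        ,  1.        ]]))
```

View pics/s0.png

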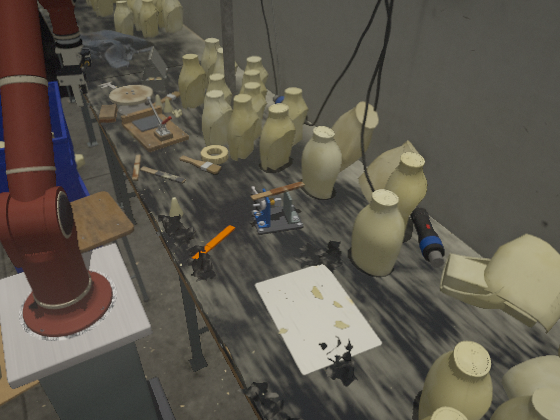

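View pics/t0.png

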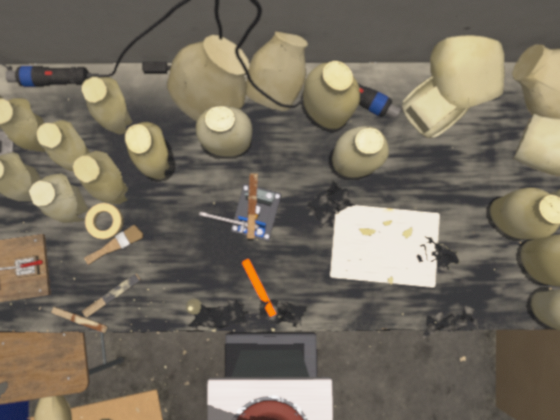

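The scene view shows the red-brown stick on the bracket at about (277,191) and the orange look-alike flat on the bench at (213,243). The top view shows them at (252,205) and (258,287). The red-brown one bridging the plates is the one meant. The white board is at (385,246) in the top view. I'll confirm in enlarged crops.

```bash
python3 - <<'E'
import cv2
a=cv2.imread("pics/s0_full.png")[160:250,220:340]; b=cv2.imread("pics/t0_full.png")[160:250,190:310]
cv2.imwrite("pics/c0.png",cv2.resize(a,None,fx=6.5,fy=6.5,interpolation=cv2.INTER_CUBIC))
cv2.imwrite("pics/c1.png",cv2.resize(b,None,fx=6.5,fy=6.5,interpolation=cv2.INTER_CUBIC))
E
```

```text
(no output)
```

View pics/c0.png

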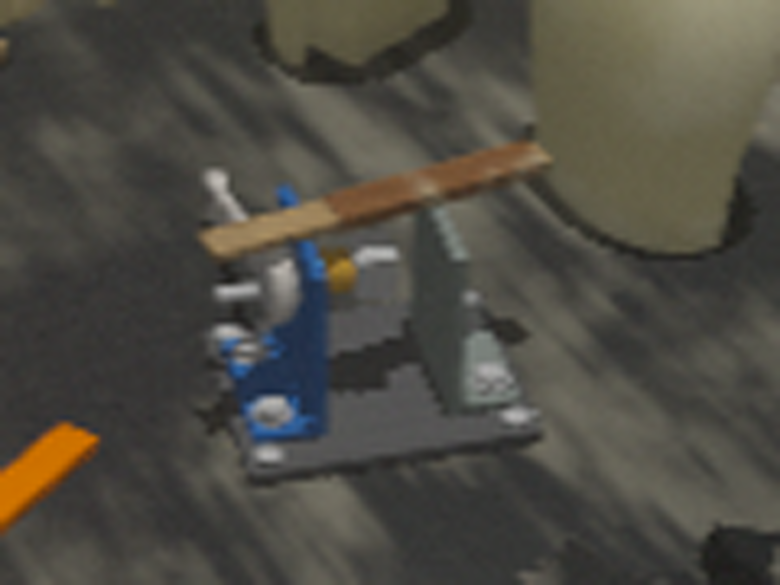

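View pics/c1.png

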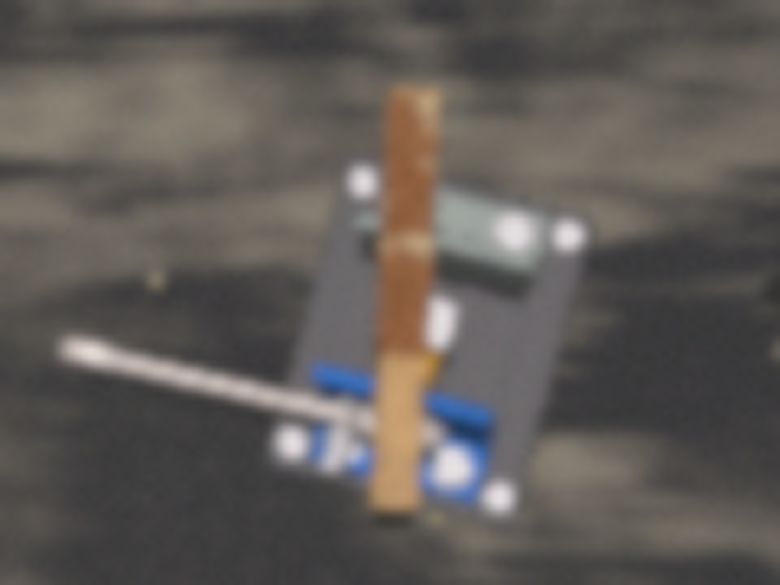

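```bash
python3 - <<'E'
from h import *
S=lambda x,y: np.array([x/6.5+220-.4,y/6.5+160-.4]); T=lambda x,y: np.array([x/6.5+190-.4,y/6.5+160-.4])
np.set_printoptions(precision=4,suppress=True)
for k,a,b in [("near",(208,245),(395,512)),("bound",(335,210),(403,352)),("far",(545,155),(415,90)),("spEnd",(214,178),(72,349)),("scrBR",(515,415),(568,236)),("scrFR",(268,455),(498,497)),("headtop",(380,255),(441,322)),("blueR",(318,270),(492,420)),("blueL",(285,190),(317,375))]:
    print(k,*tri(S(*a),T(*b)), atz("top",T(*b),.098))
for k,p in dict(BL=(361,182),BR=(568,236),FR=(498,497),FL=(291,442)).items(): print(k,atz("top",T(*p),.01))
bl,br=atz("top",T(315,372),.094),atz("top",T(492,412),.094); print(bl,br)
im=cv2.imread("pics/t0_full.png"); 
for c in [(345,206),(439,213),(435,287),(331,278)]: print("board",atz("top",np.array(c),.005))
print("bust",[atz("top",np.array(c),.2) for c in [(220,118),(372,139)]])
for n in [(330,208)]: pass
E
```

```text
near [0.5078 0.0439 0.1003] 0.0033401053103030813 [0.5063 0.0447 0.098 ]
bound [0.5675 0.0412 0.0998] 0.0017689512481233963 [0.5669 0.0417 0.098 ]
far [0.6687 0.0364 0.098 ] 0.0030515705703816707 [0.6673 0.0371 0.098 ]
spEnd [0.5764 0.1763 0.029 ] 0.002778735855517821 [0.5685 0.167  0.098 ]
scrBR [ 0.6228 -0.0222  0.0114] 0.0016999279371670262 [ 0.6109 -0.021   0.098 ]
scrFR [0.5168 0.0067 0.0097] 0.001434806686025691 [0.5118 0.0059 0.098 ]
headtop [0.5813 0.0272 0.0803] 0.0027769384332244572 [0.5782 0.0273 0.098 ]
blueR [0.5414 0.0077 0.0994] 0.0013837246743600474 [0.5409 0.0081 0.098 ]
blueL [0.5601 0.074  0.092 ] 0.0029774816898500583 [0.5583 0.0742 0.098 ]
BL [0.6448 0.0625 0.01  ]
BR [ 0.6223 -0.0218  0.01  ]
FR [0.5162 0.007  0.01  ]
FL [0.5388 0.0906 0.01  ]
[0.5598 0.0753 0.094 ] [0.5442 0.0081 0.094 ]
board [ 0.5952 -0.2021  0.005 ]
board [ 0.5755 -0.4514  0.005 ]
board [ 0.3814 -0.4333  0.005 ]
board [ 0.4062 -0.1619  0.005 ]
bust [array([0.7794, 0.1104, 0.2   ]), array([ 0.7286, -0.2391,  0.2   ])]
```

The stick centre is about (0.588, 0.041), its top at z 0.100, its direction -0.045 rad and its length 161 mm, which fits. The bracket is at (0.5805, 0.0346) with yaw -0.263. The board centre is about (0.49, -0.307).

Call:
play_rows(plan=[[0,0,-0.137,0,0,-30,93],[0,0,-0.136,0,0,-30,93],[0,0,0,-34,-46,0,93],[0,0,0,-34,-46,0,93],[0,0,0,-34,-46,0,93],[0,0,0,-34,-46,0,93],[0,0,0,-34,-46,0,93],[0,0,0,-34,-46,0,93]])

```text
time_s: 1.1
tool_pos: [0.3952, 0.3307, 0.2477]
ee_rot: [-3.141, -0.0, 3.097]
contact_force: [0.8, 0.4, 0.2]
width: 0.0925
grip_force: 0.0
```

```bash
cat >> h.py <<'E'
from scipy.spatial.transform import Rotation as Ro
np.set_printoptions(precision=4,suppress=True)
def to(p,R):
    s=sense(); A=Ro.from_euler("xyz",s["ee_rot"]); rv=(A.inv()*R).as_rotvec()
    d=np.array(p)-s["tool_pos"]
    print("t",s["time_s"],"pos",s["tool_pos"],"rot",s["ee_rot"],"F",s["contact_force"],"w",s["width"],s["grip_force"])
    print("need rv",rv,"shift cur axes mm",A.inv().apply(d)*1e3,"shift target axes",R.inv().apply(d)*1e3)
def down(yaw): return Ro.from_euler("xyz",[np.pi,0,yaw])
E
python3 -c "
from h import *
to([.5876,.0406,.16],down(3.097)); print(sense()['q'])"
```

```text
t 1.1 pos [0.3952 0.3307 0.2477] rot [-3.1411 -0.0003  3.0969] F [0.7533 0.4466 0.1572] w 0.0925498283673276 0.0
need rv [-0.0005 -0.0003 -0.0001] shift cur axes mm [-205.2238 -281.1745   87.7439] shift target axes [-205.1637 -281.2363   87.6864]
[-0.7139  0.3473 -0.0355  1.7158  0.0138  1.0793  0.7723]
```

Call:
play_rows(plan=[[0,0,0,-35,-47,0,60],[0,0,0,-35,-47,0,60],[0,0,0,-35,-47,10,60],[0,0,0,-34,-47,10,60],[0,0,0,-34,-47,10,60],[0,0,0,-32,-46,20,60],[0,0,0,0,0,37,60],[0,0,0,0,0,0,60]])

```text
time_s: 2.1
tool_pos: [0.584, 0.0422, 0.1578]
ee_rot: [-3.141, -0.008, 3.096]
contact_force: [-0.4, 0.3, 0.7]
width: 0.0602
grip_force: 0.0
```

```bash
python3 -c "
from h import *
snap('scene','s1',(220,130,340,220),6.5)
to([.5876,.0406,.087],down(3.097)); print(sense()['q'])"
```

```text
t 2.15 pos [0.5856 0.0433 0.1599] rot [ 3.1414 -0.0036  3.0975] F [-0.0914 -0.4102  0.3731] w 0.05958141036960957 0.0
need rv [ 0.0001 -0.0036  0.0005] shift cur axes mm [-2.401  -2.5747 72.9234] shift target axes [-2.1363 -2.5631 72.9321]
[-0.1427  0.5457  0.051   1.6481 -0.0333  0.9523  1.447 ]
```

View pics/s1.png

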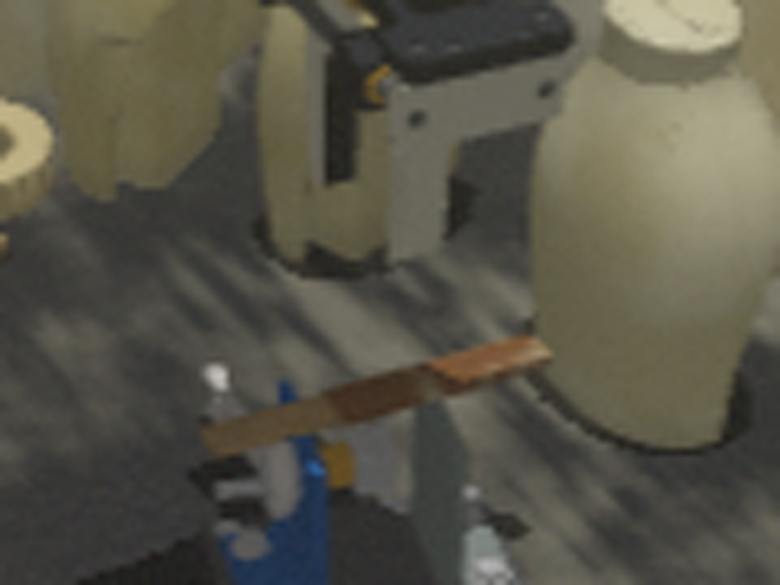

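The gripper is open above the middle of the stick and clear of everything. The stick spans crop (205,435) to (550,350). I'll descend and close.

Call:
play_rows(plan=[[0,0,0,-2,-2.5,30,50],[0,0,0,0,0,30,45],[0,0,0,0,0,13,40],[0,0,0,0,0,0,28],[0,0,0,0,0,0,15],[0,0,0,0,0,0,15],[0,0,0,0,0,0,15],[0,0,0,0,0,0,15]], force=20)

```text
time_s: 3.15
tool_pos: [0.5888, 0.0401, 0.0882]
ee_rot: [3.142, 0.0, 3.097]
contact_force: [-0.0, -0.3, -0.2]
width: 0.0147
grip_force: 0.0
```

The opening reached 14.7 mm with no grip force, so I need to look.

```bash
python3 -c "
from h import *
snap('scene','s2',(220,130,340,220),6.5)
snap('top','t2',(190,130,310,250),1)
to([.5876,.0406,.087],down(3.097))"
```

```text
t 3.25 pos [0.5887 0.0401 0.088 ] rot [-3.1416  0.0001  3.0968] F [-0.3076  0.0432  0.0046] w 0.014899164448278993 0.0
need rv [-0.      0.0001 -0.0002] shift cur axes mm [1.0883 0.4617 1.046 ] shift target axes [1.0881 0.462  1.0462]
```

View pics/s2.png

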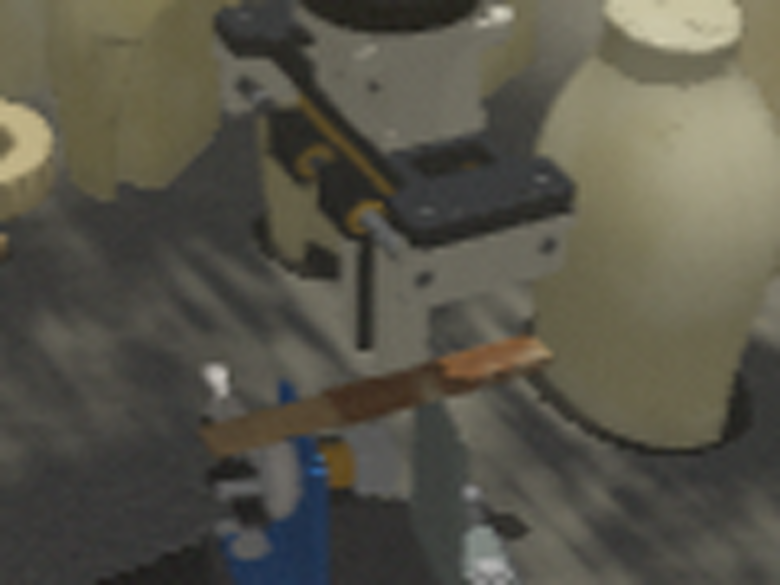

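```bash
python3 -c "
from h import *
p=sense()['tool_pos']
for d in ([0,0,0],[0,.0075,0],[0,-.0075,0],[0,-.0075,.02],[0,.0075,.02],[0.0,-.0255,.0]):
  q=p+d; u=proj('scene',q); print(d,u,(u-[220,130])*6.5, proj('top',q))
for z in(.094,.102):
  u=proj('scene',[.5876,.0406-.01,z]); print('stick R',z,(u-[220,130])*6.5);u=proj('scene',[.5876,.0406+.01,z]); print('stick L',z,(u-[220,130])*6.5)
print(-cam('scene')[2][:3,:3].T@cam('scene')[2][:3,3])
im=cv2.imread('pics/t2_full.png')[150:250,190:310]; cv2.imwrite('pics/t2c.png',cv2.resize(im,None,fx=6,fy=6,interpolation=cv2.INTER_CUBIC))
"
```

```text
[0, 0, 0] [277.6537 193.4562] [374.749  412.4655] [252.4116 205.3888]
[0, 0.0075, 0] [276.3451 192.0634] [366.2434 403.4123] [249.3938 205.4014]
[0, -0.0075, 0] [278.9726 194.86  ] [383.3216 421.5901] [255.4294 205.3762]
[0, -0.0075, 0.02] [279.0967 188.999 ] [384.1287 383.4935] [255.1537 204.4791]
[0, 0.0075, 0.02] [276.4435 186.2223] [366.8825 365.4447] [249.0211 204.5047]
[0.0, -0.0255, 0.0] [282.1806 198.2747] [404.174  443.7856] [262.6717 205.346 ]
stick R 0.094 [383.6713 413.4458]
stick L 0.094 [360.8613 389.2562]
stick R 0.102 [383.995  398.1988]
stick L 0.102 [361.0956 374.078 ]
[ 0.0655 -0.8699  0.8525]
```

View pics/t2c.png

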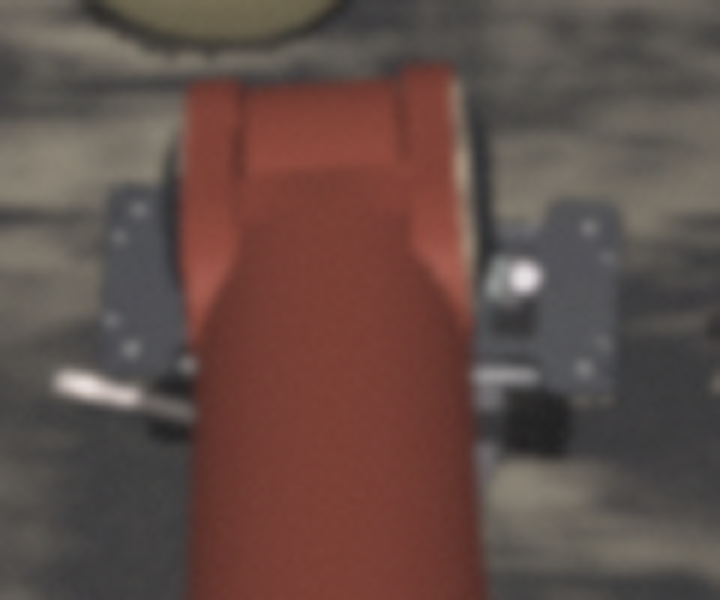

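The image shows both fingers ending above the stick (tips near crop (400,358)), although the reported TCP height is 0.088. They sit roughly 35–40 mm higher than reported. I'll go lower in guarded steps, closing at each one to feel for the stick.

Call:
play_rows(plan=[[0,0,0,0,0,0,40],[0,0,0,0,0,0,40],[0,0,0,0,0,10,40],[0,0,0,0,0,9,40],[0,0,0,0,0,0,28],[0,0,0,0,0,0,15],[0,0,0,0,0,0,15],[0,0,0,0,0,0,15]], force=10)

```text
time_s: 4.25
tool_pos: [0.5888, 0.0401, 0.0692]
ee_rot: [3.142, 0.0, 3.097]
contact_force: [0.6, -0.8, -0.5]
width: 0.0191
grip_force: 10.0
```

```bash
python3 -c "
from h import *
snap('scene','s3',(240,130,330,215),7)
s=sense();print(s['q'],s['tool_pos'],s['width'],s['grip_force'],s['contact_force'])
for d in ([0,0,0],[0.01,-.025,0],[-.01,-.025,.0],[0,-.025,.04]):
  u=proj('scene',s['tool_pos']+d); print(d,(u-[240,130])*7)
"
```

```text
[-0.1323  0.6578  0.0436  1.7364 -0.0392  0.7479  1.4571] [0.5888 0.0401 0.0692] 0.01905274750858019 9.999726712703705 [-0.6048 -0.9476  0.2109]
[0, 0, 0] [262.9941 482.0528]
[0.01, -0.025, 0] [315.5815 508.1399]
[-0.01, -0.025, 0.0] [271.8132 522.5285]
[0, -0.025, 0.04] [295.9257 433.6308]
```

View pics/s3.png

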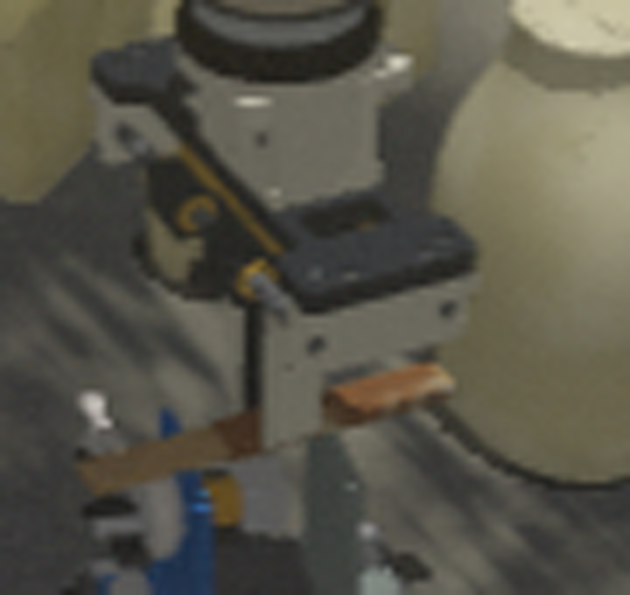

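It grips at 19 mm and 10 N, but the tips (crop (285,445)) only just overlap the stick. I'll open slightly, go 7 mm lower and grip again.

Call:
play_rows(plan=[[0,0,0,0,0,0,30],[0,0,0,0,0,2,30],[0,0,0,0,0,2,30],[0,0,0,0,0,3,30],[0,0,0,0,0,0,15],[0,0,0,0,0,0,15],[0,0,0,0,0,0,15]], force=20)

```text
time_s: 5.18
tool_pos: [0.5887, 0.0401, 0.062]
ee_rot: [-3.142, 0.0, 3.097]
contact_force: [0.1, 1.0, -0.3]
width: 0.0189
grip_force: 20.0
```

Call:
play_rows(plan=[[0,0,0,0,0,-10,15],[0,0,0,0,0,-25,15],[0,0,0,0,0,-30,15],[0,0,0,20,-20,-10,15],[0,0,0,25,-35,0,15],[0,0,0,15,-40,0,15],[0,0,0,12,-45,0,15],[0,0,0,5,-45,0,15]], force=30)

```text
time_s: 6.18
tool_pos: [0.503, -0.1425, 0.138]
ee_rot: [-3.141, 0.001, 3.097]
contact_force: [-0.1, -0.3, 0.1]
width: 0.0195
grip_force: 30.0
```

Call:
play_rows(plan=[[0,0,0,4,-45,0,15],[0,0,0,0,-45,0,15],[0,0,0,0,-45,0,15],[0,0,0.047,0,-25,0,15],[0,0,0,0,0,30,15],[0,0,0,0,0,30,15],[0,0,0,0,0,30,15],[0,0,0,0,0,0,15]])

```text
time_s: 7.18
tool_pos: [0.4911, -0.2988, 0.0453]
ee_rot: [3.139, -0.005, 3.05]
contact_force: [0.4, 0.7, 0.9]
width: 0.0192
grip_force: 30.0
```

```bash
python3 -c "
from h import *
snap('scene','s4',(240,200,400,320),5); to([.492,-.305,-.02],down(3.05)); print(sense()['q'])"
```

```text
t 7.225 pos [ 0.4923 -0.2998  0.0468] rot [ 3.1404 -0.0013  3.0501] F [0.3458 0.4509 0.0647] w 0.019066715098210608 29.999585151672363
need rv [ 0.0012 -0.0013  0.0001] shift cur axes mm [-0.223  -5.2504 66.792 ] shift target axes [-0.1352 -5.169  66.7986]
[ 0.4739  0.6737  0.0565  1.7911 -0.0569  0.6801  2.0417]
```

View pics/s4.png

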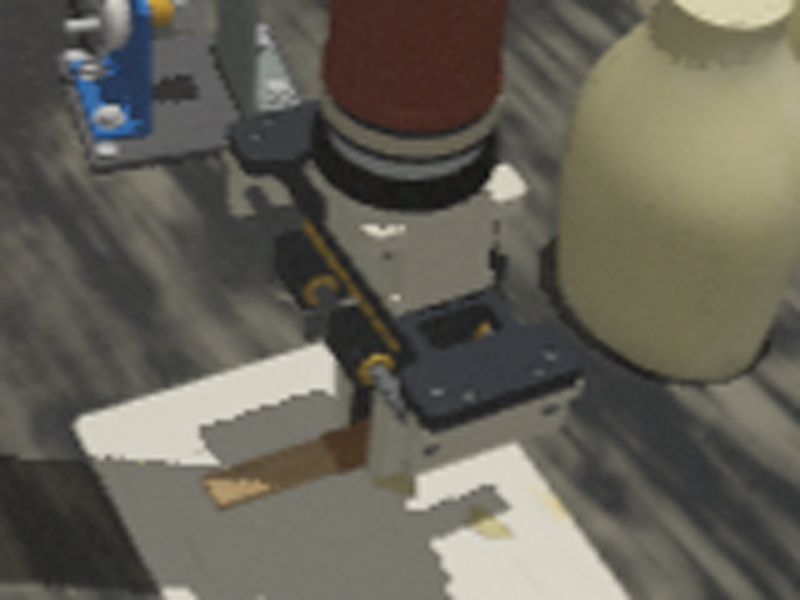

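```bash
python3 -c "
from h import *
for uv in ((205,482),(222,507),(365,420)): print(atz('scene',np.array(uv)/5+[240,200]-.4,.087))
u=np.array([np.cos(-.09),np.sin(-.09)]);c=np.array([.4923-.0011,-.2998])
for z in (.07,.087,.1): print(z,(proj('scene',[*(c-.08*u),z])-[240,200])*5)
for c in [(345,206),(439,213),(435,287),(331,278)]: print(atz('top',np.array(c),.005))
"
```

```text
[ 0.4113 -0.2896  0.087 ]
[ 0.4107 -0.3053  0.087 ]
[ 0.4916 -0.2923  0.087 ]
0.07 [206.1679 510.5514]
0.087 [206.9554 484.424 ]
0.1 [207.569  464.0635]
[ 0.5952 -0.2021  0.005 ]
[ 0.5755 -0.4514  0.005 ]
[ 0.3814 -0.4333  0.005 ]
[ 0.4062 -0.1619  0.005 ]
```

The stick hangs level from the gripper over the board, with its front end at crop (213,490) and about z 0.08. I'll lower it.

Call:
play_rows(plan=[[0,0,0,0,0,25,15],[0,0,0,0,0,25,15],[0,0,0,0,0,12,15],[0,0,0,0,0,4,15],[0,0,0,0,0,2,15],[0,0,0,0,0,0,15]])

```text
time_s: 7.98
tool_pos: [0.4928, -0.3012, -0.0203]
ee_rot: [-3.141, 0.001, 3.05]
contact_force: [-0.3, 0.1, 0.1]
width: 0.0192
grip_force: 30.0
```

Call:
play_rows(plan=[[0,0,0,0,0,2,15],[0,0,0,0,0,0,15]])

```text
time_s: 8.22
tool_pos: [0.4923, -0.301, -0.0229]
ee_rot: [-3.141, 0.0, 3.05]
contact_force: [-0.6, 0.3, -0.8]
width: 0.0191
grip_force: 30.0
```

Call:
play_rows(plan=[[0,0,0,0,0,2,15],[0,0,0,0,0,0,15]])

```text
time_s: 8.48
tool_pos: [0.4921, -0.3009, -0.0252]
ee_rot: [3.141, -0.0, 3.05]
contact_force: [0.1, -0.1, -0.8]
width: 0.0186
grip_force: 30.0
```

Call:
play_rows(plan=[[0,0,0,0,0,1.5,15],[0,0,0,0,0,0,15]])

```text
time_s: 8.72
tool_pos: [0.4924, -0.301, -0.0263]
ee_rot: [-3.141, 0.0, 3.05]
contact_force: [-0.3, 0.5, 1.5]
width: 0.0193
grip_force: 31.2
```

Call:
play_rows(plan=[[0,0,0,0,0,1,15],[0,0,0,0,0,0,15]])

```text
time_s: 8.98
tool_pos: [0.4924, -0.301, -0.0263]
ee_rot: [-3.141, 0.0, 3.05]
contact_force: [-2.0, 1.8, 8.2]
width: 0.019
grip_force: 34.4
```

Contact is firm at the predicted height. I'll release, then feel for the board with the open tips to calibrate the true tip height.

Call:
play_rows(plan=[[0,0,0,0,0,-1,15],[0,0,0,0,0,0,30],[0,0,0,0,0,0,40],[0,0,0,0,0,0,40],[0,0,0,0,0,2,40],[0,0,0,0,0,0,40]])

```text
time_s: 9.72
tool_pos: [0.4926, -0.3025, -0.0264]
ee_rot: [-3.14, 0.002, 3.049]
contact_force: [-3.4, -2.6, 14.1]
width: 0.0399
grip_force: 7.4
```

Call:
play_rows(plan=[[0,0,0,0,0,2,40],[0,0,0,0,0,0,40]])

```text
time_s: 9.98
tool_pos: [0.4926, -0.3026, -0.0264]
ee_rot: [-3.14, 0.002, 3.049]
contact_force: [-6.1, 0.1, 27.4]
width: 0.0398
grip_force: 13.5
```

The open tips touch the board (z 0.005) at a reported z of -0.0264, so the true tip height is the reported z plus 31 mm. That agrees with the earlier grip tests. I'll lift, move aside and take one composite look at the board and the bracket.

Call:
play_rows(plan=[[0,0,0,0,0,-6,40],[0,0,0,0,0,-10,45],[0,0,0,0,0,-40,45],[0,0,0,0,0,-55,45],[0,0,0,50,-10,-30,45],[0,0,0,50,-20,0,45],[0,0,0,0,0,0,45]])

```text
time_s: 10.85
tool_pos: [0.3849, -0.3227, 0.1107]
ee_rot: [3.141, -0.004, 3.043]
contact_force: [0.8, 0.4, 1.4]
width: 0.0448
grip_force: 0.0
```

```bash
python3 -c "
from h import *
snap('scene','s5');snap('top','t5')
a=cv2.imread('pics/s5_full.png');b=cv2.imread('pics/t5_full.png')
r=lambda im,x,y,w,h,W,H:cv2.resize(im[y:y+h,x:x+w],(W,H),interpolation=cv2.INTER_CUBIC)
L=np.vstack([r(a,245,175,65,65,400,400),r(a,240,255,150,75,400,200)]);R=np.vstack([r(b,225,180,65,65,400,400),r(b,320,195,150,75,400,200)])
cv2.imwrite('pics/m5.png',np.hstack([L,R])); to([.5805,.0346,.12],down(2.879))
"
```

```text
t 10.95 pos [ 0.3901 -0.3211  0.1103] rot [ 3.1406 -0.      3.0495] F [0.3364 0.3129 0.0003] w 0.04512257670413835 0.0
need rv [ 0.001  -0.0001  0.1705] shift cur axes mm [-156.9429  371.7      -9.2875] shift target axes [-91.5849 392.9342  -9.6509]
```

View pics/m5.png

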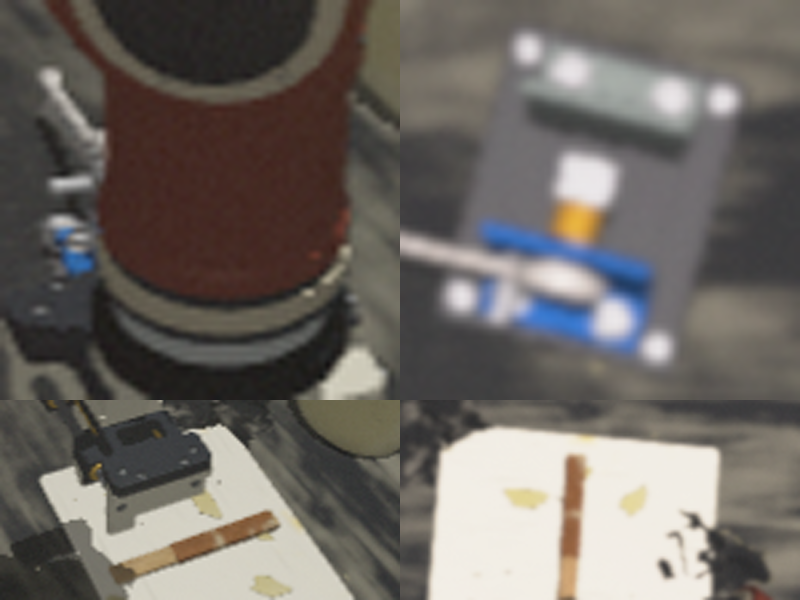

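The stick lies flat on the board, running from crop (570,455) downward and inside the edges. The bolt head shows at crop (586,180) in the top view.

```bash
python3 -c "
from h import *
T=lambda x,y: np.array([(x-400)/400*65+225-.4,y/400*65+180-.4])
print('head',atz('top',T(587,181),.081),'sides',atz('top',T(556,180),.081),atz('top',T(618,186),.081))
c=[atz('top',T(*p),.01) for p in((527,49),(723,100),(657,347),(461,298))]; print(*c,np.mean(c,0))
u=c[0]-c[3]+c[1]-c[2]; print(np.arctan2(u[1],u[0])); v=c[0]-c[1]+c[3]-c[2]; print(np.arctan2(-v[0],v[1]))
a,b=(atz('top',T(*p),.094) for p in((480,228),(652,272))); v=a-b; print('plate',a,b,np.arctan2(-v[0],v[1]),np.linalg.norm(v))
"
```

```text
head [0.5803 0.0339 0.081 ] sides [0.5808 0.0465 0.081 ] [0.5782 0.0214 0.081 ]
[0.6449 0.0622 0.01  ] [ 0.6224 -0.0221  0.01  ] [0.5164 0.0066 0.01  ] [0.5376 0.0902 0.01  ] [0.5803 0.0342 0.01  ]
-0.2597851928832356
-0.25496637848069575
plate [0.5602 0.0764 0.094 ] [0.5422 0.0075 0.094 ] -0.255135091854934 0.07122477576809104
```

Call:
play_rows(plan=[[0,0,0.166,0,0,-30,45],[0,0,0,-13,50,0,45],[0,0,0,-13,57,0,45],[0,0,0,-13,57,0,45],[0,0,0,-13,57,0,45],[0,0,0,-13,57,0,45],[0,0,0,-13,57,0,45],[0,0,0,-13,50,0,45]])

```text
time_s: 11.95
tool_pos: [0.5773, 0.0326, 0.1397]
ee_rot: [3.14, -0.001, 2.889]
contact_force: [-0.6, -0.5, 0.1]
width: 0.0448
grip_force: 0.0
```

Call:
play_rows(plan=[[0,0,0,0,0,0,45],[0,0,0,0,0,0,45]])

```text
time_s: 12.2
tool_pos: [0.5759, 0.0282, 0.1396]
ee_rot: [-3.141, -0.001, 2.886]
contact_force: [-1.2, -1.1, 0.5]
width: 0.0449
grip_force: 0.0
```

```bash
python3 -c "
from h import *
to([.5803,.0342,.0196],down(2.8836)); print(sense()['q'])
"
```

```text
t 12.2 pos [0.5759 0.0282 0.1396] rot [-3.1407 -0.0014  2.8858] F [-1.1708 -1.1195  0.472 ] w 0.044909700659209593 0.0
need rv [-0.0009 -0.0014  0.0022] shift cur axes mm [ -2.9287   7.0017 120.0099] shift target axes [ -2.7414   6.9052 120.0199]
[-0.1493  0.5529  0.0975  1.7057 -0.0655  0.8878  1.2902]
```

Call:
play_rows(plan=[[0,0,0,-3,7,30,45],[0,0,0,0,0,35,45],[0,0,0,0,0,0,45],[0,0,0,0,0,0,45]])

```text
time_s: 12.7
tool_pos: [0.5814, 0.0323, 0.0765]
ee_rot: [-3.142, 0.001, 2.882]
contact_force: [-0.1, 0.7, 0.6]
width: 0.0454
grip_force: 0.0
```

```bash
python3 -c "
from h import *
to([.5803,.0342,.0196],down(2.8836))
snap('scene','s6')
"
```

```text
t 12.7 pos [0.5814 0.0323 0.0765] rot [-3.1415  0.0014  2.8822] F [-0.0841  0.6997  0.628 ] w 0.04535596555946512 0.0
need rv [-0.0001  0.0014 -0.0014] shift cur axes mm [ 1.6359  1.5083 56.8828] shift target axes [ 1.5521  1.507  56.8852]
```

Horizontal alignment is within 2 mm, so I'll go into the gap gently and watch the force.

Call:
play_rows(plan=[[0,0,0,1.5,1.5,10,45],[0,0,0,0,0,10,45],[0,0,0,0,0,8,45],[0,0,0,0,0,0,45]])

```text
time_s: 13.25
tool_pos: [0.579, 0.0352, 0.0465]
ee_rot: [-3.141, -0.002, 2.884]
contact_force: [0.1, -0.1, 0.7]
width: 0.045
grip_force: 0.0
```

Call:
play_rows(plan=[[0,0,0,0,0,8,45],[0,0,0,0,0,8,45],[0,0,0,0,0,6,45],[0,0,0,0,0,6,45],[0,0,0,0,0,0,45]])

```text
time_s: 13.88
tool_pos: [0.5793, 0.0352, 0.0189]
ee_rot: [-3.141, -0.001, 2.884]
contact_force: [-0.7, 1.6, -0.0]
width: 0.0451
grip_force: 0.0
```

Call:
play_rows(plan=[[0,0,0,0,0,0,35],[0,0,0,0,0,0,26],[0,0,0,0,0,0,15],[0,0,0,0,0,0,15],[0,0,0,0,0,0,15],[0,0,0,0,0,0,15]], force=15)

```text
time_s: 14.62
tool_pos: [0.5798, 0.0349, 0.0197]
ee_rot: [-3.141, 0.0, 2.884]
contact_force: [-0.4, -1.8, 2.3]
width: 0.0215
grip_force: 15.0
```

```bash
python3 -c "
from h import *
to([.5803,.0342,.0196],down(2.8836)); s=sense();print(s['torque'],s['q'])
"
```

```text
t 14.625 pos [0.5798 0.0349 0.0197] rot [-3.1413  0.0003  2.8835] F [-0.4407 -1.7531  2.3379] w 0.021526626785252957 14.998633414506912
need rv [-0.0003  0.0003 -0.0001] shift cur axes mm [-0.6672 -0.5992  0.0968] shift target axes [-0.6672 -0.5993  0.0964]
[-0.2111  0.0455 -0.017 ] [-0.1459  0.7188  0.0765  1.7979 -0.0852  0.6279  1.2935]
```

It is gripped at 21.5 mm, the head's flats. I'll firm up the grip and turn about the bolt axis, which is a negative turn about tool x with the centre 19 mm behind the TCP.

Call:
play_rows(plan=[[0,0,0,0,0,0,10],[0,0,0,0,0,0,10],[-0.03,0,0,0,0.57,0,10],[-0.03,0,0,0,0.57,0,10],[-0.04,0,0,0,0.76,0,10],[0,0,0,0,0,0,10]], force=50)

```text
time_s: 15.38
tool_pos: [0.5812, 0.0401, 0.02]
ee_rot: [3.035, 0.001, 2.884]
contact_force: [0.4, 4.7, 2.9]
width: 0.0214
grip_force: 50.0
```

```bash
cat > ang.py <<'E'
from h import *
C=np.array([.5803,.0342,.070]);y=-.258;b=np.array([np.cos(y),np.sin(y),0]);n=np.array([-np.sin(y),np.cos(y),0])
P=lambda th,r:C-.042*b+r*(np.cos(th-.35)*n+np.sin(th-.35)*np.array([0,0,1]))
def score(im,cam):
    g=cv2.cvtColor(im,cv2.COLOR_RGB2GRAY).astype(np.float32); ths=np.arange(-.1,.6,.02)
    V=[]
    for t in ths:
        p=np.array([proj(cam,P(t,r)) for r in np.linspace(.09,.142,30)],np.float32)
        V.append(cv2.remap(g,p[:,:1].copy(),p[:,1:].copy(),cv2.INTER_LINEAR).mean())
    V=np.array(V); w=np.clip(V-np.percentile(V,60),0,None); i=V.argmax(); k=slice(max(0,i-4),i+5); return (ths[k]*w[k]).sum()/w[k].sum(),V.round().astype(int)
if __name__=="__main__":
    for f in("s0","s6"): print(f,score(cv2.imread(f"pics/{f}_full.png")[:,:,::-1].copy(),"scene"))
    import time
    im=grab_frame("scene").copy(); cv2.imwrite(f"pics/a{int(time.time())}_full.png",im[:,:,::-1]); print("now",score(im,"scene"))
    to([.5803,.0342,.0196],down(2.8836))
    s=sense(); A=Ro.from_euler("xyz",s["ee_rot"]); print("grasp pt",s["tool_pos"]+A.apply([0,0,-.019])+[0,0,.0314],s["torque"])
E
python3 ang.py
```

```text
s0 (np.float64(0.10453367538176024), array([121, 110, 104,  98,  93,  93, 100, 114, 132, 145, 148, 143, 133,
       121, 110, 101,  92,  84,  77,  73,  71,  71,  72,  74,  75,  76,
        75,  73,  71,  70,  69,  68,  67,  67,  66]))
s6 (np.float64(0.10365170320098839), array([ 64,  76,  84,  87,  88,  92, 102, 119, 137, 150, 153, 148, 138,
       126, 115, 106,  96,  88,  81,  76,  74,  75,  76,  77,  78,  79,
        78,  76,  74,  73,  71,  71,  70,  70,  70]))
now (np.float64(0.2037035122252794), array([ 59,  65,  72,  78,  79,  80,  82,  85,  87,  90,  98, 110, 125,
       141, 154, 157, 153, 144, 133, 122, 112, 104,  99,  94,  91,  87,
        83,  80,  76,  74,  73,  72,  71,  71,  71]))
t 15.425 pos [0.5812 0.0401 0.02  ] rot [3.0361 0.0009 2.8847] F [1.2098 5.3422 2.4242] w 0.02135711807973772 50.00097155570984
need rv [0.1055 0.0008 0.0011] shift cur axes mm [-0.6654 -5.8983 -0.2585] shift target axes [-0.672  -5.892   0.3635]
grasp pt [0.5806 0.0381 0.0703] [ 0.9217 -0.1946 -0.1071]
```

The spanner follows one to one (+0.100). The reported TCP sweeps on a 50 mm radius, so the 31 mm bias lies along the tool axis and the bolt axis is about 50.4 mm behind the reported TCP. I'll correct the arc by the missing 3 mm and use this radius.

Call:
play_rows(plan=[[0,0,0,0,3,0,10],[-0.05,0,0,0,2.5,0,10],[-0.05,0,0,0,2.5,0,10],[-0.05,0,0,0,2.5,0,10],[-0.05,0,0,0,2.5,0,10],[-0.05,0,0,0,2.5,0,10],[0,0,0,0,0,0,10],[0,0,0,0,0,0,10]])

```text
time_s: 16.42
tool_pos: [0.5842, 0.0517, 0.0227]
ee_rot: [2.791, 0.0, 2.884]
contact_force: [0.2, 0.9, 5.7]
width: 0.022
grip_force: 50.0
```

```bash
sed -i 's/-.019\])+\[0,0,.0314\]/-.0504])/; s/-.1,.6,.02/-.1,.8,.02/' ang.py; python3 ang.py | grep -v '^s'; python3 -c "
from rig import *;print(sense()['q'],sense()['ee_rot'])"
```

```text
121, 110, 101,  92,  84,  77,  73,  71,  71,  72,  74,  75,  76,
        75,  73,  71,  70,  69,  68,  67,  67,  66,  66,  65,  64,  63,
        62,  61,  61,  61,  61,  60]))
       126, 115, 106,  96,  88,  81,  76,  74,  75,  76,  77,  78,  79,
        78,  76,  74,  73,  71,  71,  70,  70,  70,  68,  67,  66,  65,
        64,  64,  63,  63,  62,  62]))
now (np.float64(0.44679606894795254), array([ 67,  72,  75,  76,  79,  79,  77,  76,  75,  76,  76,  78,  80,
        82,  83,  83,  83,  84,  87,  91,  95, 103, 113, 125, 137, 148,
       158, 164, 164, 160, 155, 149, 142, 134, 125, 116, 106,  97,  90,
        83,  77,  73,  70,  68,  66]))
t 16.475 pos [0.5842 0.0517 0.0227] rot [2.7915 0.0003 2.8838] F [-0.7934  0.1879  6.3221] w 0.021899089148924453 50.000174045562744
need rv [0.3501 0.0003 0.0003] shift cur axes mm [ -0.6976 -17.9214  -3.1975] shift target axes [ -0.7024 -17.9308   3.1431]
grasp pt [0.5798 0.035  0.0701] [ 0.1763  0.0486 -0.0153]
[ 0.26408183  0.73879986 -0.29654498  1.86676742 -0.30244574  0.5029899
  1.62389343] [2.79149321e+00 2.93225668e-04 2.88382028e+00]
```

The tool has turned 0.350 rad, the image shows the spanner up by 0.343 (level), and the grip is a firm 50 N with the axis unmoved. I'll hold briefly, check it is steady and hand in.

Call:
play_rows(plan=[[-0.003,0,0,0,0.15,0,10],[0,0,0,0,0,0,10],[0,0,0,0,0,0,10],[0,0,0,0,0,0,10]])

```text
time_s: 16.98
tool_pos: [0.5842, 0.0518, 0.0228]
ee_rot: [2.789, 0.0, 2.884]
contact_force: [-0.6, 1.1, 5.0]
width: 0.0216
grip_force: 50.0
```

```bash
python3 ang.py | grep -E '^now|grasp'; python3 -c "
from rig import *
print(job_done())"
```

```text
now (np.float64(0.4614182790531613), array([ 69,  74,  76,  77,  79,  79,  78,  76,  75,  75,  76,  78,  80,
grasp pt [0.5798 0.035  0.0701] [ 0.1949  0.0246 -0.0516]
the job is handed in; nothing more can be done
None
```

I laid the sanding stick flat on the white board, then gripped the bolt head and turned it about 0.35 rad so the spanner stands level. I handed the job in at about 17 s, still gripping the head at 50 N; no verdict came back.

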